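Rack the packing pieces by thickness

ROBOT

A 6-joint arm with a two-finger parallel gripper is mounted at the origin on a cart in front of the work surface, level with it; the furniture and walls round the work are solid. World frame = base frame: x ahead of the robot, y to its left, z up, the work surface at z = 0. Lengths are in m, angles in rad, forces in N, time in s.
With the tool pointing down it reaches from about 0.35 to 0.975 m from the base axis. Payload 4.9 kg.
Tool frame: the origin (TCP) lies at the very end of the fingers, on their centre line; the grasp point (between the pads) lies 19 mm behind it; z points along the fingers, y is the line along which they close (so a half turn about z gives the same grasp; the last joint's range is limited). The gripper opens to 85 mm and grips with 20 to 120 N. Pads are 22 mm wide; open, the fingers measure 114 mm over their backs; the gripper's body (76 mm by 85 mm) begins 54 mm behind the grasp point. The pads swing forward as they close: fully open they stand 13 mm farther back than shut.
Start: joints at [-1.394, 0.053, 1.613, -0, 1.476, -0.119], TCP at [0.182, -0.598, 0.231] pointing down, gripper open.
Joint ranges: [-3.01, 3.01], [-1.01, 2.22], [0.06, 2.58], [-1.02, 4.17], [0.09, 2.62], [-3.14, 3.14]. Speed limits (rad/s): [2.57, 2.57, 3.14, 3.14, 3.14, 3.14].

INTERFACE

Orientations are given as a unit quaternion [w, x, y, z].
In Python, from plant import manip gives the robot as it stands.
- The arm moves only by the tool move_arm, never from a script. Its argument "plan" is a list that holds one entry, the list of rows, each a list of 7 numbers: the shift along the tool's x, y, z as a fraction of full scale, then the turn, a rotation vector about the tool's x, y, z as a fraction of full scale, then the closure, from 0 (fully open) to 1 (shut). In form: [[[dx, dy, dz, wx, wy, wz, fingers], ...]]. A call has exactly 10 rows; each row shifts and turns the commanded pose from where the row before left it, along the tool's axes as they then stand; what a row does not reach is not made up. Full scale, the value 1, is 0.12 m for a shift and 0.15 rad for a turn. A row lasts 1/8 s, in which the tool goes at most 62.5 mm and 10.7 degrees, less where a joint would pass 70% of its speed; a pose out of reach is approached as far as the arm can. A call with a number of a shift or a turn outside -1 to 1 is refused whole. A call with a gripper value outside its range is refused whole. The fingers move at their own pace and stop on an object; the grip force is fixed at half the most. Time passes only in rows, so rows that do not move let the fingers close, or fill a call up. It gives the time, the measured TCP pose, the force, the opening and the grip force at its end, in the units of the state.
- manip.state(): the state, without advancing time (a new reading comes with each control period).
- manip.grab_frame(name): name is "scene" or "top" or "wrist"; returns a dict with "pixels" (400x640x3 uint8, blue, green, red), "depth" (400x640 float32, m along the optical axis (not along the pixel's ray), 0 where there is no reading), "vfov" (degrees; the focal length in pixels is half the picture's height over the tangent of half this angle, whatever the lens; pixels are square), "cx", "cy" (the principal point, pixels), "dist_coeffs" ([k1, k2, p1, p2, k3] as OpenCV has them; the pictures are not rectified), "view" (4x4, takes a point from world to camera coordinates). Camera axes: x right, y down, z forward; pixel columns grow to the right and rows downward; lengths in m; the calibration is good to about 2 mm. A picture is of the moment at which its call begins.
- manip.job_done(): hands the job in; it is judged then, once.
The state is a dict: "time": time; "joint_pos": joint angles; "joint_vel": joint speeds; "joint_efforts": joint torques, N m; "tool_pos": TCP position; "tool_rot": TCP orientation; "contact_force": force on the tool from outside, world axes, zero at the start; "ft_torque": the same for the moment, N m; "gripper_width": opening from 0.0 (shut) to 1.0 (fully open); "grasp_force": force on a finger pad.
Only numpy, scipy, OpenCV 4.12 (cv2) and the standard library are available. Lean on these libraries where they do the work, as an engineer would, in place of code of your own. Each camera call takes 0.05 s, during which the arm holds its last target. There are 200 camera calls.

TASK

Line up the four wooden packing pieces on the rack in order of thickness, one on each dark rubber rest: the thickest on the rest next to the raised steel end stop, then thinner and thinner away from it. Lay each piece flat, the same way up as now, centred on its rest and pointing across the rack (along the rest's longer side), and let go of them all. Leave the glue bottle standing where it is.

Things in the scene. Friction and masses are not known exactly. Their poses are not given: they have to be found in the camera images.
- piece_dark: dark brown wooden block, the thickest: 110 mm long (its y axis), 55 mm wide (x), 50 mm thick (z up); loose, lies flat on the bench in front of the rack with its length roughly from left to right; origin at the centre of its underside
- piece_mid: orange-brown wooden block, second thickest: 140 mm long (its y axis), 48 mm wide (x), 38 mm thick (z up); loose, lies flat on the bench in front of the rack with its length roughly from left to right; origin at the centre of its underside
- piece_pine: light brown wooden block, third thickest: 120 mm long (its y axis), 45 mm wide (x), 26 mm thick (z up); loose, lies flat on the bench in front of the rack with its length roughly from left to right; origin at the centre of its underside
- piece_thin: flat wooden slat, the thinnest and longest: 180 mm long (its y axis), 50 mm wide (x), 12 mm thick (z up); loose, lies flat on the bench in front of the rack with its length roughly from left to right; origin at the centre of its underside
- rest_1: leftmost (+y), seen from the robot, of the four equal dark rubber rests on the plywood rack: a flat pad 100 mm long (its x axis, across the rack), 60 mm wide (y, along the row), 4 mm thick, fixed; rests stand 90 mm apart along the rack's y; origin at the centre of its underside, so its upper face is 4 mm above it (16 mm above the bench; the rack's board is 12 mm thick, 120 mm deep, 460 mm long, fixed to the bench)
- rest_2: second from the left, seen from the robot, of the four equal dark rubber rests on the plywood rack: a flat pad 100 mm long (its x axis, across the rack), 60 mm wide (y, along the row), 4 mm thick, fixed; rests stand 90 mm apart along the rack's y; origin at the centre of its underside, so its upper face is 4 mm above it (16 mm above the bench; the rack's board is 12 mm thick, 120 mm deep, 460 mm long, fixed to the bench)
- rest_3: third from the left, seen from the robot, of the four equal dark rubber rests on the plywood rack: a flat pad 100 mm long (its x axis, across the rack), 60 mm wide (y, along the row), 4 mm thick, fixed; rests stand 90 mm apart along the rack's y; origin at the centre of its underside, so its upper face is 4 mm above it (16 mm above the bench; the rack's board is 12 mm thick, 120 mm deep, 460 mm long, fixed to the bench)
- rest_4: rightmost (-y), seen from the robot, of the four equal dark rubber rests on the plywood rack: a flat pad 100 mm long (its x axis, across the rack), 60 mm wide (y, along the row), 4 mm thick, fixed; rests stand 90 mm apart along the rack's y; origin at the centre of its underside, so its upper face is 4 mm above it (16 mm above the bench; the rack's board is 12 mm thick, 120 mm deep, 460 mm long, fixed to the bench)
- end_stop: raised steel end stop on the rack, 100 x 26 mm, 40 mm high, fixed 80 mm beyond the centre of the last rest at one end of the row (either rest_1's or rest_4's end; the other end has only a small flat steel plate, 34 x 18 mm, 3 mm thick); origin at the centre of its underside
- glue_bottle: cream glue bottle with an orange nozzle, 64 mm across, 174 mm tall, standing loose on the bench to the right of the rack; origin at the centre of its underside; to be left alone
There are look-alikes about, which are no part of the job. What is shaped like the piece_dark but purple is not meant. What is shaped like the piece_pine but turquoise is not meant.

How it is judged:
At the end, for the whole second after the job is handed in: Counting from the rest next to the end stop, the pieces lie in order of thickness 50, 38, 26, 12 mm, each within 15 mm of its rest's centre (horizontally), its length within 0.17 rad (10 degrees) of the rest's long axis, flat on the rest the same way up, released and at rest (((horizontal distance between end_stop and rest_1 below 0.12 m and horizontal distance between piece_dark and rest_1 below 0.015 m and angle between the y axis of piece_dark and the x axis of rest_1, either way round below 0.17 rad and z of piece_dark in the frame of rest_1 between 0.001 and 0.008 m and horizontal distance between piece_mid and rest_2 below 0.015 m and angle between the y axis of piece_mid and the x axis of rest_2, either way round below 0.17 rad and z of piece_mid in the frame of rest_2 between 0.001 and 0.008 m and horizontal distance between piece_pine and rest_3 below 0.015 m and angle between the y axis of piece_pine and the x axis of rest_3, either way round below 0.17 rad and z of piece_pine in the frame of rest_3 between 0.001 and 0.008 m and horizontal distance between piece_thin and rest_4 below 0.015 m and angle between the y axis of piece_thin and the x axis of rest_4, either way round below 0.17 rad and z of piece_thin in the frame of rest_4 between 0.001 and 0.008 m) or (horizontal distance between end_stop and rest_4 below 0.12 m and horizontal distance between piece_dark and rest_4 below 0.015 m and angle between the y axis of piece_dark and the x axis of rest_4, either way round below 0.17 rad and z of piece_dark in the frame of rest_4 between 0.001 and 0.008 m and horizontal distance between piece_mid and rest_3 below 0.015 m and angle between the y axis of piece_mid and the x axis of rest_3, either way round below 0.17 rad and z of piece_mid in the frame of rest_3 between 0.001 and 0.008 m and horizontal distance between piece_pine and rest_2 below 0.015 m and angle between the y axis of piece_pine and the x axis of rest_2, either way round below 0.17 rad and z of piece_pine in the frame of rest_2 between 0.001 and 0.008 m and horizontal distance between piece_thin and rest_1 below 0.015 m and angle between the y axis of piece_thin and the x axis of rest_1, either way round below 0.17 rad and z of piece_thin in the frame of rest_1 between 0.001 and 0.008 m)) and angle between each of piece_dark, piece_mid, piece_pine, piece_thin's own z axis and vertical below 0.1 rad and linear speed of each of piece_dark, piece_mid, piece_pine, piece_thin below 0.02 m/s and angular speed of each of piece_dark, piece_mid, piece_pine, piece_thin below 0.2 rad/s and contact force between each of piece_dark, piece_mid, piece_pine, piece_thin and the fingers below 0.2 N); the robot touches nothing.
It fails at once if the glue bottle is shifted more than 30 mm or tipped over (distance of glue_bottle from where it was at the start of the episode above 0.03 m or angle between glue_bottle's own z axis and vertical above 0.5 rad).
It also fails if it takes over 106 s, if anything falls off the work surface, if the arm or the gripper's body presses on something with over 40 N, if the wrist force passes 120 N, or if a joint passes its speed limit or range.

## Working session

There is one attempt and no reset: what is moved stays moved. The work goes in short steps, Python scripts to look and compute and a tool call to move; the robot and the scene stay as the last step left them, time stands still between calls to the robot, and variables do not carry over. Pictures are saved under pics/ and viewed, at most 14 in all, crops included, and the job is handed in when it is done.

Besides the shell and the picture viewer there is one more tool, called by a JSON object that holds its "api" and its "payload", one argument or row to a line. move_arm: Moves the arm, as the interface text tells. Its arguments: {"type":"object","properties":{"plan":{"type":"array"}},"required":["plan"]}

```bash
ls; mkdir -p pics; python3 - <<'E'
from plant import manip
import cv2,numpy as np
s=manip.state(); print({k:np.round(v,3).tolist() for k,v in s.items()})
for n in ("scene","top"):
    f=manip.grab_frame(n); cv2.imwrite(f"pics/{n}0.png",f["pixels"]); np.savez(f"{n}0.npz",**f)
    print(n,f["vfov"],f["cx"],f["cy"],f["dist_coeffs"],np.round(f["view"],3).tolist())
E
```

```text
pics
{'time': 0.0, 'joint_pos': [-1.394, 0.053, 1.614, 0.0, 1.476, -0.119], 'joint_vel': [-0.001, -0.001, 0.001, -0.001, 0.001, -0.0], 'joint_efforts': [0.002, -39.369, -37.017, -0.0, 0.007, -0.0], 'tool_pos': [0.182, -0.597, 0.23], 'tool_rot': [-0.001, 0.989, 0.147, -0.0], 'contact_force': [-0.405, 1.477, 0.241], 'ft_torque': [-0.029, 0.055, 0.019], 'grasp_force': 0.0, 'gripper_width': 1.004}
scene 51.400240815146596 320.56734840788954 205.5913769313682 [0.03584401 0.         0.         0.         0.        ] [[0.875, -0.484, 0.004, -0.455], [-0.204, -0.377, -0.903, 0.18], [0.439, 0.79, -0.429, 1.47], [0.0, 0.0, 0.0, 1.0]]
top 50.89822012719243 325.65905037626385 199.23943216213735 [0.03791609 0.         0.         0.         0.        ] [[0.017, -1.0, -0.014, 0.017], [-0.986, -0.015, -0.165, 0.514], [0.165, 0.016, -0.986, 1.427], [0.0, 0.0, 0.0, 1.0]]
```

View pics/top0.png

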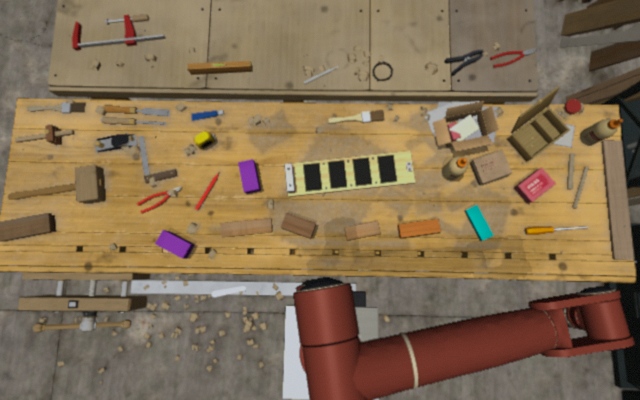

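View pics/scene0.png

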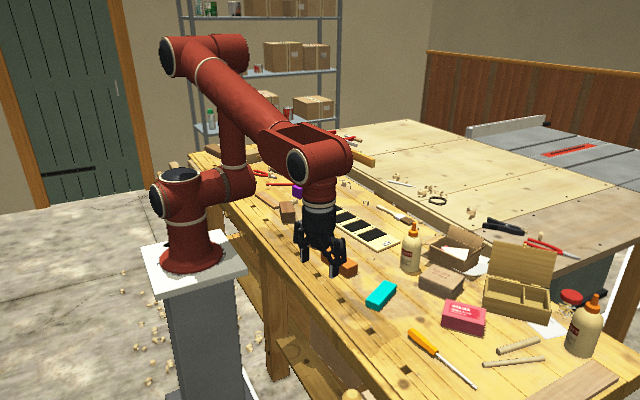

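The top view shows thin at (245,227), dark at (298,224), pine at (363,229) and mid at (418,228). The rack spans (288–413,150–195), with steel at its left end, about (291,178). The bottle is at (457,167). Possible confusions are the purple blocks (249,176) and (175,243), the turquoise block (479,223), the brown bar (25,227) and the brown box (490,167). None of these fit the descriptions. Next is a close crop with heights.

```bash
cat > h.py <<'E'
import numpy as np,cv2
from scipy.spatial.transform import Rotation as R
def K(f):
    F=200/np.tan(np.radians(f["vfov"])/2); return np.array([[F,0,f["cx"]],[0,F,f["cy"]],[0,0,1.]])
def rays(f,uv):
    p=cv2.undistortPoints(np.float64(uv).reshape(-1,1,2),K(f),f["dist_coeffs"]).reshape(-1,2)
    return np.c_[p,np.ones(len(p))]
def world(f,uv):  # by depth
    uv=np.array(uv); d=f["depth"][uv[:,1],uv[:,0]]
    return (rays(f,uv)*d[:,None]-f["view"][:3,3])@f["view"][:3,:3]
def plane(f,uv,z):
    V=f["view"]; c=-V[:3,:3].T@V[:3,3]; r=rays(f,uv)@V[:3,:3]
    return c+r*((z-c[2])/r[:,2])[:,None]
def grid(f):
    v,u=np.mgrid[:400,:640]; uv=np.c_[u.ravel(),v.ravel()]
    return world(f,uv).reshape(400,640,3)
E
python3 - <<'E'
from h import *
f=dict(np.load("top0.npz")); G=grid(f)
img=f["pixels"][130:255,205:495]; cv2.imwrite("pics/topcrop.png",cv2.resize(img,None,fx=2.7,fy=2.7,interpolation=cv2.INTER_CUBIC))
for n,(u,v) in dict(thin=(245,227),dark=(298,224),pine=(363,229),mid=(418,228),Lend=(291,178),Rend=(408,167),r1=(313,177),r4=(388,170),bottle=(457,167),bench=(340,210),turq=(479,223)).items(): print(n,G[v,u].round(3))
for v in (170,178,186): print([ (u,round(float(G[v,u,2])*1000)) for u in range(284,300,2)])
for v in (160,168,176): print([ (u,round(float(G[v,u,2])*1000)) for u in range(400,416,2)])
E
```

```text
thin [0.415 0.309 0.016]
dark [0.424 0.119 0.052]
pine [ 0.413 -0.107  0.025]
mid [ 0.419 -0.295  0.04 ]
Lend [0.587 0.148 0.047]
Rend [ 0.639 -0.268  0.019]
r1 [0.6   0.073 0.011]
r4 [ 0.628 -0.197  0.015]
bottle [ 0.616 -0.411  0.122]
bench [ 0.483 -0.026 -0.004]
turq [ 0.441 -0.508  0.025]
[(284, -6), (286, 48), (288, 54), (290, 52), (292, 51), (294, 7), (296, 13), (298, 10)]
[(284, 4), (286, 45), (288, 57), (290, 53), (292, 51), (294, 17), (296, 14), (298, 16)]
[(284, -2), (286, -1), (288, 60), (290, 55), (292, 49), (294, 22), (296, 10), (298, 10)]
[(400, 14), (402, 13), (404, 9), (406, 15), (408, 13), (410, 10), (412, -1), (414, -5)]
[(400, 12), (402, 8), (404, 6), (406, 9), (408, 16), (410, 13), (412, 13), (414, -1)]
[(400, 9), (402, 11), (404, 10), (406, 14), (408, 11), (410, 8), (412, 19), (414, 4)]
```

View pics/topcrop.png

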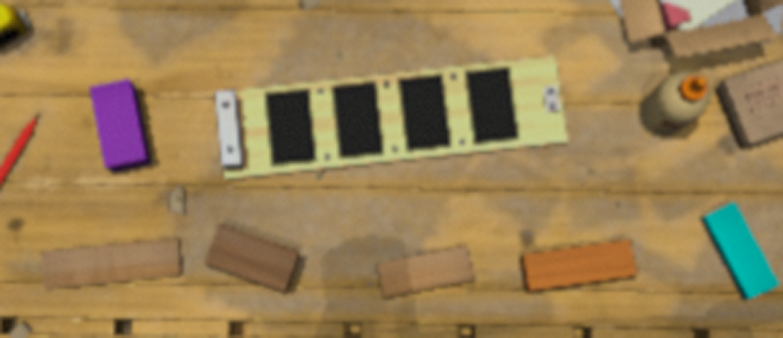

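The crop shows the raised stop at the left, rest_1's end. So dark→rest_1, mid→rest_2, pine→rest_3 and thin→rest_4. The four pieces are confirmed: slat at crop (110,262), dark (253,258), pine (425,272), orange mid (580,265). Next I measure the rests and pieces.

```bash
cat >> h.py <<'E'
def rect(P):  # world pts -> centre, long-axis angle, sizes
    (c,s,a)=cv2.minAreaRect(np.float32(P[:,:2])*1000); a=np.radians(a)
    if s[0]<s[1]: a+=np.pi/2; s=s[::-1]
    return np.array(c)/1000,(a+np.pi/2)%np.pi-np.pi/2,np.round(s)
def blobs(m,f,z,amin=30):
    o=[]
    n,l,st,ce=cv2.connectedComponentsWithStats(m.astype(np.uint8))
    for i in range(1,n):
        if st[i,4]>=amin:
            c=cv2.findContours((l==i).astype(np.uint8),0,cv2.CHAIN_APPROX_NONE)[0][0].reshape(-1,2)
            o.append((ce[i].round(),)+rect(plane(f,c,z)))
    return o
def go(s,x,y,z,th):
    """turn (fraction of 0.15 rad about tool z), then shift in the axes after the turn (fraction of .12 m)"""
    M=R.from_quat(np.r_[s["tool_rot"][1:],s["tool_rot"][0]]).as_matrix(); h=np.arctan2(M[1,1],M[0,1])
    d=(h-th+np.pi)%(2*np.pi)-np.pi
    M2=np.array([[-np.sin(th),np.cos(th),0],[np.cos(th),np.sin(th),0],[0,0,-1]]).T
    print("tilt",M[:2,2].round(3),"h",h.round(3),"turn",(d/.15).round(2),"shift",(M2.T@(np.array([x,y,z])-s["tool_pos"])/.12).round(3))
E
python3 - <<'E'
from h import *
f=dict(np.load("top0.npz")); b=f["pixels"].astype(int); m=np.zeros((400,640),bool)
def box(m,u0,v0,u1,v1): k=np.zeros_like(m); k[v0:v1,u0:u1]=m[v0:v1,u0:u1]; return k
for o in blobs(box(b.max(2)<70,295,145,405,200),f,.016): print("rest",*o)
H=cv2.cvtColor(f["pixels"],cv2.COLOR_BGR2LAB).astype(int)
for n,u0,v0,u1,v1,z in(("thin",212,212,280,243,.012),("dark",276,206,320,242,.05),("pine",338,216,386,244,.026),("mid",392,214,446,242,.038)):
    L=H[v0:v1,u0:u1]; c=L[(v1-v0)//2-2:(v1-v0)//2+3,(u1-u0)//2-5:(u1-u0)//2+5].reshape(-1,3).mean(0)
    print(n,c.round(),np.median(L[:3].reshape(-1,3),0))
    D=np.sqrt((((H-c)*[.6,1.5,1.5])**2).sum(2))<14
    for o in blobs(box(D,u0,v0,u1,v1),f,z,60): print(n,*o)
E
```

```text
rest [387. 169.] [ 0.63333936 -0.19176227] 0.12923793963601415 [93. 53.]
rest [362. 171.] [ 0.62264191 -0.10248621] 0.12040302755535226 [93. 53.]
rest [337. 174.] [ 0.61139941 -0.01370498] 0.12359326983705032 [93. 53.]
rest [312. 177.] [0.60006104 0.07569159] 0.12251305008702218 [93. 53.]
thin [140. 136. 152.] [154. 134. 167.]
thin [248. 226.] [0.42042609 0.30599539] -1.4312582953926216 [242.  77.]
dark [110. 137. 149.] [140. 132. 150.]
dark [298. 225.] [0.42144336 0.11406145] 1.2393082716969355 [123.  67.]
pine [145. 138. 157.] [149.  133.  153.5]
pine [367. 231.] [ 0.41195206 -0.11526776] -1.5540418841553958 [136.  94.]
mid [134. 151. 172.] [159. 133. 160.]
mid [419. 228.] [ 0.4200061 -0.2997489] -1.411662647900899 [134.  45.]
```

```bash
python3 - <<'E'
from h import *; from plant import manip
go(manip.state(),.42,-.297,.23,.16)
E
```

```text
tilt [-0.     0.002] h -1.275 turn -9.57 shift [2.155e+00 2.356e+00 2.000e-03]
```

{"api": "move_arm", "payload": {
  "plan": [
    [[0, 0, 0, 0, 0, -0.957, 0], [0, 0, 0, 0, 0, -0.957, 0], [0, 0, 0, 0, 0, -0.957, 0], [0, 0, 0, 0, 0, -0.957, 0], [0, 0, 0, 0, 0, -0.957, 0], [0, 0, 0, 0, 0, -0.957, 0], [0, 0, 0, 0, 0, -0.957, 0], [0, 0, 0, 0, 0, -0.957, 0], [0, 0, 0, 0, 0, -0.957, 0], [0, 0, 0, 0, 0, -0.957, 0]]
  ]
}}

```text
time: 1.35
tool_pos: [0.1821, -0.5975, 0.2305]
tool_rot: [-0.001, 0.646, 0.763, 0.0]
contact_force: [0.5, 0.4, -0.1]
gripper_width: 1.001
grasp_force: 0.0
```

{"api": "move_arm", "payload": {
  "plan": [
    [[0.24, 0.26, 0, 0, 0, 0, 0], [0.24, 0.26, 0, 0, 0, 0, 0], [0.24, 0.26, 0, 0, 0, 0, 0], [0.24, 0.26, 0, 0, 0, 0, 0], [0.24, 0.26, 0, 0, 0, 0, 0], [0.24, 0.26, 0, 0, 0, 0, 0], [0.24, 0.26, 0, 0, 0, 0, 0], [0.24, 0.26, 0, 0, 0, 0, 0], [0.235, 0.276, 0, 0, 0, 0, 0], [0, 0, 0, 0, 0, 0, 0]]
  ]
}}

```text
time: 2.6
tool_pos: [0.4209, -0.2954, 0.2308]
tool_rot: [-0.0, 0.647, 0.763, 0.0]
contact_force: [-0.4, -0.1, -0.2]
gripper_width: 1.002
grasp_force: 0.0
```

```bash
python3 - <<'E'
from h import *; from plant import manip
s=manip.state(); print(s["time"],s["tool_pos"],s["joint_pos"].round(2) if hasattr(s["joint_pos"],'round') else s["joint_pos"])
f=manip.grab_frame("wrist"); np.savez("w1.npz",**f); cv2.imwrite("pics/w1.png",f["pixels"])
go(s,.42,-.297,.23,.16)
E
```

```text
2.6 [ 0.42092914 -0.29535629  0.23079557] [-0.76 -0.22  1.87  0.    1.49 -0.92]
tilt [-0.     0.001] h 0.165 turn 0.03 shift [-0.012 -0.01   0.007]
```

View pics/w1.png

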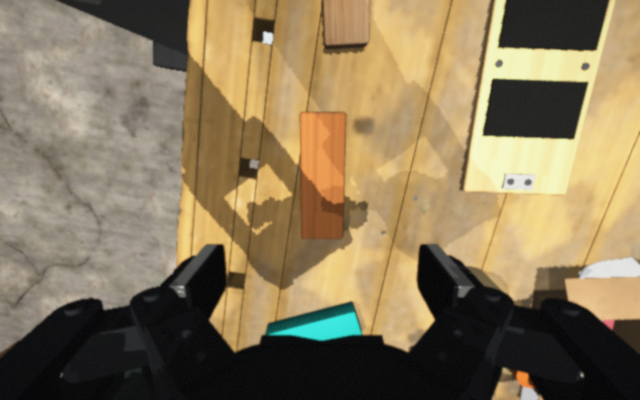

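The wrist view shows mid (orange) at (323,175), pine's end at (346,20), and rest_4 (535,108) and rest_3 (555,20). I'll measure mid and rest_4 here.

```bash
python3 - <<'E'
from h import *; from plant import manip
f=dict(np.load("w1.npz")); h=cv2.cvtColor(f["pixels"],cv2.COLOR_BGR2HSV).astype(int); b=f["pixels"].astype(int)
m=np.zeros((400,640),bool); m[95:250,285:360]=True
L=cv2.cvtColor(f["pixels"],cv2.COLOR_BGR2LAB).astype(int); print(L[140:200:20,[290,323,355]].tolist())
k=m&(L[...,1]>L[175,295,1]/2+L[150,323,1]/2)
for o in blobs(k,f,.038,300): print("mid",*o)
m[:]=0; m[60:160,470:600]=True
for o in blobs(m&(b.max(2)<60),f,.016,300): print("rest4",*o)
E
```

```text
[[[203, 132, 169], [175, 152, 177], [197, 133, 169]], [[123, 134, 159], [183, 150, 178], [195, 133, 171]], [[119, 133, 158], [181, 150, 178], [189, 133, 166]]]
mid [322. 172.] [ 0.42202792 -0.29874988] -1.4138296454351398 [137.  47.]
rest4 [534. 108.] [ 0.63534247 -0.19155313] 0.12329695155388687 [98. 56.]
```

```bash
python3 - <<'E'
from h import *; from plant import manip
go(manip.state(),.422,-.2985,.008,.157)
E
```

```text
tilt [-0.001  0.   ] h 0.163 turn 0.04 shift [-0.019  0.012  1.857]
```

{"api": "move_arm", "payload": {
  "plan": [
    [[-0.019, 0.012, 0.35, 0, 0, 0.04, 0], [0, 0, 0.4, 0, 0, 0, 0], [0, 0, 0.4, 0, 0, 0, 0], [0, 0, 0.4, 0, 0, 0, 0], [0, 0, 0.2, 0, 0, 0, 0], [0, 0, 0.107, 0, 0, 0, 0], [0, 0, 0, 0, 0, 0, 1], [0, 0, 0, 0, 0, 0, 1], [0, 0, 0, 0, 0, 0, 1], [0, 0, 0, 0, 0, 0, 1]]
  ]
}}

```text
time: 3.9
tool_pos: [0.4229, -0.3006, 0.0104]
tool_rot: [0.002, 0.65, 0.76, -0.0]
contact_force: [-0.6, -0.4, 6.1]
gripper_width: 0.553
grasp_force: 64.8
```

{"api": "move_arm", "payload": {
  "plan": [
    [[0, 0, 0, 0, 0, 0, 1], [0, 0, 0, 0, 0, 0, 1], [0, 0, -0.2, 0, 0, 0, 1], [0, 0, -0.3, 0, 0, 0, 1], [0, 0, -0.3, 0, 0, 0.6, 1], [0, 0, -0.2, 0, 0, 0.9, 1], [0, 0, 0, 0, 0, 0.9, 1], [0, 0, 0, 0, 0, 0.9, 1], [0, 0, 0, 0, 0, 0.9, 1], [0, 0, 0, 0, 0, 0.9, 1]]
  ]
}}

```text
time: 5.15
tool_pos: [0.4214, -0.2989, 0.1279]
tool_rot: [-0.001, 0.888, 0.46, -0.0]
contact_force: [0.2, 0.4, -1.0]
gripper_width: 0.55
grasp_force: 64.2
```

```bash
python3 - <<'E'
from h import *; from plant import manip
go(manip.state(),.6123,-.0136,.12,-1.447)
E
```

```text
tilt [-0.001  0.001] h -0.615 turn 5.55 shift [ 1.873 -2.162  0.066]
```

{"api": "move_arm", "payload": {
  "plan": [
    [[0, 0, 0, 0, 0, 0.925, 1], [0, 0, 0, 0, 0, 0.925, 1], [0, 0, 0, 0, 0, 0.925, 1], [0, 0, 0, 0, 0, 0.925, 1], [0, 0, 0, 0, 0, 0.925, 1], [0, 0, 0, 0, 0, 0.925, 1], [0.2, -0.22, 0, 0, 0, 0, 1], [0.27, -0.31, 0, 0, 0, 0, 1], [0.27, -0.31, 0, 0, 0, 0, 1], [0.27, -0.31, 0, 0, 0, 0, 1]]
  ]
}}

```text
time: 6.4
tool_pos: [0.5246, -0.1454, 0.128]
tool_rot: [-0.0, 0.998, 0.064, -0.0]
contact_force: [0.7, -0.4, -0.9]
gripper_width: 0.551
grasp_force: 64.1
```

{"api": "move_arm", "payload": {
  "plan": [
    [[0.27, -0.31, 0, 0, 0, 0, 1], [0.27, -0.31, 0, 0, 0, 0, 1], [0.2, -0.23, 0, 0, 0, 0, 1], [0.123, -0.162, 0.1, 0, 0, 0, 1], [0, 0, 0.2, 0, 0, 0, 1], [0, 0, 0.2, 0, 0, 0, 1], [0, 0, 0.1, 0, 0, 0, 1], [0, 0, 0, 0, 0, 0, 1], [0, 0, 0, 0, 0, 0, 1], [0, 0, 0, 0, 0, 0, 1]]
  ]
}}

```text
time: 7.65
tool_pos: [0.6125, -0.0136, 0.0579]
tool_rot: [0.0, 0.998, 0.064, 0.001]
contact_force: [0.5, 0.3, -0.9]
gripper_width: 0.549
grasp_force: 64.1
```

```bash
python3 - <<'E'
from h import *; from plant import manip
s=manip.state(); print(s["tool_pos"]); go(s,.6123,-.0136,.0275,-1.447)
E
```

```text
[ 0.61250853 -0.01364866  0.05788421]
tilt [ 0.002 -0.   ] h -1.443 turn 0.03 shift [-0.002 -0.001  0.253]
```

{"api": "move_arm", "payload": {
  "plan": [
    [[0, 0, 0.15, 0, 0, 0, 1], [0, 0, 0.1, 0, 0, 0, 1], [0, 0, 0, 0, 0, 0, 1], [0, 0, 0, 0, 0, 0, 1], [0, 0, 0, 0, 0, 0, 0.25], [0, 0, 0, 0, 0, 0, 0.25], [0, 0, 0, 0, 0, 0, 0.25], [0, 0, -0.2, 0, 0, 0, 0.25], [0, 0, -0.4, 0, 0, 0, 0.25], [0, 0, -0.4, 0, 0, 0, 0]]
  ]
}}

```text
time: 8.9
tool_pos: [0.6112, -0.0134, 0.1472]
tool_rot: [-0.0, 0.998, 0.064, -0.0]
contact_force: [0.2, 0.7, 0.3]
gripper_width: 0.935
grasp_force: 0.0
```

```bash
python3 - <<'E'
from h import *; from plant import manip
go(manip.state(),.41,-.11,.24,.16)
E
```

```text
tilt [-0.001  0.   ] h -1.443 turn -10.69 shift [-0.528 -1.783 -0.773]
```

{"api": "move_arm", "payload": {
  "plan": [
    [[0, 0, -0.2, 0, 0, -0.97, 0], [0, 0, -0.2, 0, 0, -0.97, 0], [0, 0, -0.2, 0, 0, -0.97, 0], [0, 0, -0.17, 0, 0, -0.97, 0], [0, 0, 0, 0, 0, -0.97, 0], [0, 0, 0, 0, 0, -0.97, 0], [0, 0, 0, 0, 0, -0.97, 0], [0, 0, 0, 0, 0, -0.97, 0], [0, 0, 0, 0, 0, -0.97, 0], [0, 0, 0, 0, 0, -0.97, 0]]
  ]
}}

```text
time: 10.15
tool_pos: [0.6115, -0.0134, 0.2387]
tool_rot: [-0.0, 0.701, 0.713, -0.0]
contact_force: [0.2, -0.4, 0.1]
gripper_width: 0.998
grasp_force: 0.0
```

{"api": "move_arm", "payload": {
  "plan": [
    [[0, 0, 0, 0, 0, -0.97, 0], [-0.1, -0.34, 0, 0, 0, 0, 0], [-0.1, -0.4, 0, 0, 0, 0, 0], [-0.1, -0.4, 0, 0, 0, 0, 0], [-0.1, -0.35, 0, 0, 0, 0, 0], [-0.128, -0.293, 0, 0, 0, 0, 0], [0, 0, 0, 0, 0, 0, 0], [0, 0, 0, 0, 0, 0, 0], [0, 0, 0, 0, 0, 0, 0], [0, 0, 0, 0, 0, 0, 0]]
  ]
}}

```text
time: 11.4
tool_pos: [0.4107, -0.1092, 0.2387]
tool_rot: [-0.0, 0.649, 0.761, -0.0]
contact_force: [0.3, -1.6, -0.3]
gripper_width: 1.001
grasp_force: 0.0
```

```bash
python3 - <<'E'
from h import *; from plant import manip
f=manip.grab_frame("wrist"); np.savez("w2.npz",**f); cv2.imwrite("pics/w2.png",f["pixels"])
go(manip.state(),.41,-.11,.24,.16)
E
```

```text
tilt [-0.  0.] h 0.158 turn -0.01 shift [-0.006 -0.006 -0.011]
```

View pics/w2.png

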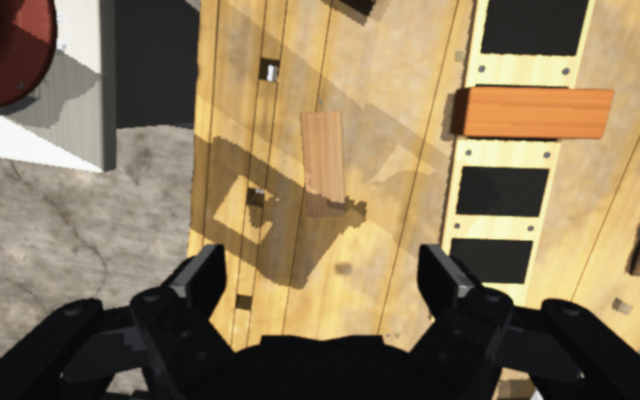

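Mid now lies across rest_2 at (537,113). Pine is at (324,164), with corners about (301,112), (341,111), (346,213), (308,217). rest_3 is at (502,192) and rest_4 at (490,261).

```bash
python3 - <<'E'
from h import *; from plant import manip
f=dict(np.load("w2.npz")); b=f["pixels"].astype(int)
L=cv2.cvtColor(f["pixels"],cv2.COLOR_BGR2LAB).astype(int)
print("pine",*rect(plane(f,[(301,112),(341,111),(346,213),(308,217)],.026)))
m=np.zeros((400,640),bool); m[105:220,296:352]=1
for o in blobs(m&(L[...,1]>136),f,.026,300): print("pine mask",*o)
m[:]=0; m[85:145,450:620]=True
for o in blobs(m&(L[...,1]>145)&(L[...,0]>125),f,.054,300): print("mid",*o)
m[:]=0; m[160:290,447:560]=True
for o in blobs(m&(b.max(2)<60),f,.016,300): print("rest",*o)
E
```

```text
pine [ 0.41305206 -0.10265024] -1.3603428679047997 [120.  45.]
pine mask [321. 151.] [ 0.40887927 -0.09443915] -1.3745525134408108 [102.  44.]
mid [537. 112.] [ 0.61126764 -0.0125318 ] 0.13339956160293998 [138.  47.]
rest [501. 191.] [ 0.62402509 -0.10190306] 0.12130799466089659 [97. 56.]
rest [491. 260.] [ 0.6359032 -0.197008 ] 0.12480056398296724 [97. 68.]
```

```bash
python3 - <<'E'
from h import *; from plant import manip
go(manip.state(),.413,-.1027,.007,.2105)
E
```

```text
tilt [-0.  0.] h 0.158 turn -0.35 shift [0.049 0.031 1.931]
```

{"api": "move_arm", "payload": {
  "plan": [
    [[0, 0, 0.2, 0, 0, -0.35, 0], [0.049, 0.031, 0.35, 0, 0, 0, 0], [0, 0, 0.4, 0, 0, 0, 0], [0, 0, 0.4, 0, 0, 0, 0], [0, 0, 0.3, 0, 0, 0, 0], [0, 0, 0.2, 0, 0, 0, 0], [0, 0, 0.081, 0, 0, 0, 0], [0, 0, 0, 0, 0, 0, 0], [0, 0, 0, 0, 0, 0, 0], [0, 0, 0, 0, 0, 0, 0]]
  ]
}}

```text
time: 12.7
tool_pos: [0.4136, -0.1035, 0.0084]
tool_rot: [0.001, 0.629, 0.777, 0.0]
contact_force: [-0.6, -0.0, -0.6]
gripper_width: 0.996
grasp_force: 0.0
```

{"api": "move_arm", "payload": {
  "plan": [
    [[0, 0, 0, 0, 0, 0, 1], [0, 0, 0, 0, 0, 0, 1], [0, 0, 0, 0, 0, 0, 1], [0, 0, 0, 0, 0, 0, 1], [0, 0, 0, 0, 0, 0, 1], [0, 0, 0, 0, 0, 0, 1], [0, 0, 0, 0, 0, 0, 1], [0, 0, 0, 0, 0, 0, 1], [0, 0, 0, 0, 0, 0, 1], [0, 0, 0, 0, 0, 0, 1]]
  ]
}}

```text
time: 13.95
tool_pos: [0.4132, -0.1033, 0.0077]
tool_rot: [0.001, 0.629, 0.777, 0.0]
contact_force: [0.1, -0.7, 4.2]
gripper_width: 0.512
grasp_force: 63.9
```

{"api": "move_arm", "payload": {
  "plan": [
    [[0, 0, -0.2, 0, 0, 0, 1], [0, 0, -0.3, 0, 0, 0.75, 1], [0, 0, -0.3, 0, 0, 0.95, 1], [0, 0, -0.2, 0, 0, 0.95, 1], [0, 0, 0, 0, 0, 0.95, 1], [0, 0, 0, 0, 0, 0.95, 1], [0, 0, 0, 0, 0, 0.95, 1], [0, 0, 0, 0, 0, 0.95, 1], [0, 0, 0, 0, 0, 0.95, 1], [0, 0, 0, 0, 0, 0.95, 1]]
  ]
}}

```text
time: 15.2
tool_pos: [0.4117, -0.1026, 0.1258]
tool_rot: [-0.001, 0.966, 0.259, -0.001]
contact_force: [-0.1, 0.7, -1.2]
gripper_width: 0.51
grasp_force: 63.3
```

```bash
python3 - <<'E'
from h import *; from plant import manip
go(manip.state(),.6237,-.1023,.055,-1.447)
E
```

```text
tilt [-0.002  0.001] h -1.047 turn 2.67 shift [1.753 0.215 0.59 ]
```

{"api": "move_arm", "payload": {
  "plan": [
    [[0, 0, 0, 0, 0, 0.89, 1], [0, 0, 0, 0, 0, 0.89, 1], [0, 0, 0, 0, 0, 0.89, 1], [0.25, 0.035, 0, 0, 0, 0, 1], [0.35, 0.035, 0, 0, 0, 0, 1], [0.4, 0.04, 0, 0, 0, 0, 1], [0.4, 0.04, 0, 0, 0, 0, 1], [0.25, 0.04, 0.1, 0, 0, 0, 1], [0.103, 0.025, 0.25, 0, 0, 0, 1], [0, 0, 0.24, 0, 0, 0, 1]]
  ]
}}

```text
time: 16.45
tool_pos: [0.6246, -0.1016, 0.0541]
tool_rot: [-0.0, 0.998, 0.064, -0.001]
contact_force: [-1.2, 0.4, -1.2]
gripper_width: 0.511
grasp_force: 63.3
```

```bash
python3 - <<'E'
from h import *; from plant import manip
go(manip.state(),.6237,-.1023,.0245,-1.447)
E
```

```text
tilt [-0.002  0.001] h -1.443 turn 0.03 shift [-0.008  0.005  0.247]
```

{"api": "move_arm", "payload": {
  "plan": [
    [[-0.008, 0.005, 0.15, 0, 0, 0, 1], [0, 0, 0.097, 0, 0, 0, 1], [0, 0, 0, 0, 0, 0, 1], [0, 0, 0, 0, 0, 0, 1], [0, 0, 0, 0, 0, 0, 0.27], [0, 0, 0, 0, 0, 0, 0.27], [0, 0, 0, 0, 0, 0, 0.27], [0, 0, -0.2, 0, 0, 0, 0.27], [0, 0, -0.4, 0, 0, 0, 0.27], [0, 0, -0.4, 0, 0, 0, 0]]
  ]
}}

```text
time: 17.7
tool_pos: [0.6233, -0.1024, 0.1476]
tool_rot: [-0.0, 0.998, 0.064, -0.0]
contact_force: [0.5, 0.5, 0.9]
gripper_width: 0.917
grasp_force: 0.0
```

{"api": "move_arm", "payload": {
  "plan": [
    [[0, 0, -0.2, 0, 0, -0.925, 0], [0, 0, -0.3, 0, 0, -0.925, 0], [0, 0, -0.3, 0, 0, -0.925, 0], [0, 0, 0, 0, 0, -0.925, 0], [0, 0, 0, 0, 0, -0.925, 0], [0, 0, 0, 0, 0, -0.925, 0], [0, 0, 0, 0, 0, -0.925, 0], [0, 0, 0, 0, 0, -0.925, 0], [0, 0, 0, 0, 0, 0, 0], [0, 0, 0, 0, 0, 0, 0]]
  ]
}}

```text
time: 18.95
tool_pos: [0.6237, -0.1025, 0.2427]
tool_rot: [0.0, 0.815, 0.579, 0.0]
contact_force: [0.3, -0.1, 0.7]
gripper_width: 0.998
grasp_force: 0.0
```

```bash
python3 - <<'E'
from h import *; from plant import manip
go(manip.state(),.421,.114,.25,-.33)
E
```

```text
tilt [0. 0.] h -0.335 turn -0.03 shift [ 1.16  -2.182 -0.061]
```

{"api": "move_arm", "payload": {
  "plan": [
    [[0.1, -0.2, 0, 0, 0, -0.03, 0], [0.2, -0.38, -0.03, 0, 0, 0, 0], [0.2, -0.38, -0.03, 0, 0, 0, 0], [0.2, -0.38, 0, 0, 0, 0, 0], [0.2, -0.38, 0, 0, 0, 0, 0], [0.16, -0.3, 0, 0, 0, 0, 0], [0.1, -0.162, 0, 0, 0, 0, 0], [0, 0, 0, 0, 0, 0, 0], [0, 0, 0, 0, 0, 0, 0], [0, 0, 0, 0, 0, 0, 0]]
  ]
}}

```text
time: 20.2
tool_pos: [0.4213, 0.1132, 0.2499]
tool_rot: [0.0, 0.814, 0.581, -0.0]
contact_force: [-0.2, 0.3, 0.5]
gripper_width: 1.0
grasp_force: 0.0
```

```bash
python3 - <<'E'
from h import *; from plant import manip
f=manip.grab_frame("wrist"); np.savez("w3.npz",**f); cv2.imwrite("pics/w3.png",f["pixels"])
go(manip.state(),.421,.114,.25,-.33)
E
```

```text
tilt [-0. -0.] h -0.33 turn -0.0 shift [ 0.006 -0.004 -0.002]
```

View pics/w3.png

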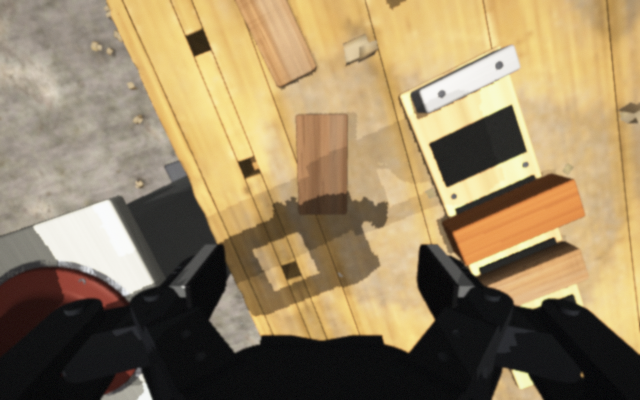

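Dark is at (322,163), with its lower end in shadow. rest_1 is at (478,143), and mid and pine sit on the rack. The slat's end is at (280,50). I'll zoom in on the dark block's corners.

```bash
python3 - <<'E'
from h import *
f=dict(np.load("w3.npz")); b=f["pixels"].astype(int)
cv2.imwrite("pics/w3c.png",cv2.convertScaleAbs(cv2.resize(f["pixels"][100:230,280:365],None,fx=4.5,fy=4.5,interpolation=cv2.INTER_CUBIC),alpha=1.5))
print("dark",*rect(plane(f,[(297,113),(348,113),(347,214),(300,214)],.05)))
V=f["view"];print("cam",-V[:3,:3].T@V[:3,3],V[2,:3])
m=np.zeros((400,640),bool); m[95:190,415:540]=True
for o in blobs(m&(b.max(2)<60),f,.016,300): print("rest",*o)
E
```

```text
dark [0.42536536 0.12043435] 1.2510381647181892 [111.  53.]
cam [0.44261968 0.17559781 0.3932502 ] [-0.08475572 -0.24526884 -0.96574306]
rest [478. 146.] [0.60221399 0.0768227 ] 0.1254929858663878 [97. 56.]
```

View pics/w3c.png

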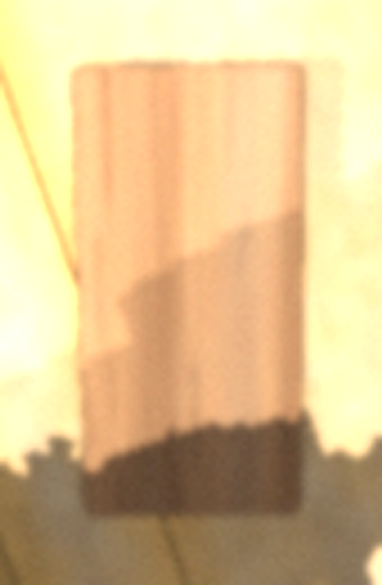

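The dark block's end is at row 514 of the crop, which gives 111×53 mm and matches the true size. I'll grasp it at (0.425, 0.120).

```bash
python3 - <<'E'
from h import *; from plant import manip
go(manip.state(),.4254,.1204,.012,-.32)
E
```

```text
tilt [-0. -0.] h -0.33 turn -0.07 shift [0.068 0.014 1.982]
```

{"api": "move_arm", "payload": {
  "plan": [
    [[0.068, 0.014, 0.25, 0, 0, -0.07, 0], [0, 0, 0.4, 0, 0, 0, 0], [0, 0, 0.4, 0, 0, 0, 0], [0, 0, 0.4, 0, 0, 0, 0], [0, 0, 0.3, 0, 0, 0, 0], [0, 0, 0.16, 0, 0, 0, 0], [0, 0, 0.072, 0, 0, 0, 0], [0, 0, 0, 0, 0, 0, 0], [0, 0, 0, 0, 0, 0, 1], [0, 0, 0, 0, 0, 0, 1]]
  ]
}}

```text
time: 21.5
tool_pos: [0.4262, 0.1212, 0.0136]
tool_rot: [0.0, 0.81, 0.586, 0.001]
contact_force: [3.5, 1.2, -1.4]
gripper_width: 0.634
grasp_force: 64.1
```

{"api": "move_arm", "payload": {
  "plan": [
    [[0, 0, 0, 0, 0, 0, 1], [0, 0, 0, 0, 0, 0, 1], [0, 0, 0, 0, 0, 0, 1], [0, 0, 0, 0, 0, 0, 1], [0, 0, 0, 0, 0, 0, 1], [0, 0, -0.2, 0, 0, 0, 1], [0, 0, -0.3, 0, 0, 0, 1], [0, 0, -0.4, 0, 0, 0.75, 1], [0, 0, -0.3, 0, 0, 0.95, 1], [0, 0, 0, 0, 0, 0.95, 1]]
  ]
}}

```text
time: 22.75
tool_pos: [0.427, 0.1212, 0.1597]
tool_rot: [0.001, 0.911, 0.413, 0.003]
contact_force: [1.0, 0.8, -3.0]
gripper_width: 0.636
grasp_force: 64.5
```

{"api": "move_arm", "payload": {
  "plan": [
    [[0, 0, 0, 0, 0, 0.95, 1], [0, 0, 0, 0, 0, 0.95, 1], [0, 0, 0, 0, 0, 0.95, 1], [0, 0, 0, 0, 0, 0.95, 1], [0, 0, 0, 0, 0, 0.95, 1], [0, 0, 0, 0, 0, 0, 1], [0, 0, 0, 0, 0, 0, 1], [0, 0, 0, 0, 0, 0, 1], [0, 0, 0, 0, 0, 0, 1], [0, 0, 0, 0, 0, 0, 1]]
  ]
}}

```text
time: 24.0
tool_pos: [0.4251, 0.121, 0.1561]
tool_rot: [-0.0, 0.997, 0.071, 0.0]
contact_force: [-0.7, 0.8, -1.8]
gripper_width: 0.638
grasp_force: 64.3
```

```bash
python3 - <<'E'
from h import *; from plant import manip
go(manip.state(),.6012,.0762,.08,-1.447)
E
```

```text
tilt [0. 0.] h -1.428 turn 0.13 shift [1.41  0.551 0.634]
```

{"api": "move_arm", "payload": {
  "plan": [
    [[0.2, 0.08, 0, 0, 0, 0.13, 1], [0.35, 0.14, 0, 0, 0, 0, 1], [0.4, 0.14, 0, 0, 0, 0, 1], [0.3, 0.12, 0, 0, 0, 0, 1], [0.16, 0.071, 0, 0, 0, 0, 1], [0, 0, 0.2, 0, 0, 0, 1], [0, 0, 0.25, 0, 0, 0, 1], [0, 0, 0.184, 0, 0, 0, 1], [0, 0, 0, 0, 0, 0, 1], [0, 0, 0, 0, 0, 0, 1]]
  ]
}}

```text
time: 25.25
tool_pos: [0.602, 0.0766, 0.081]
tool_rot: [0.0, 0.998, 0.062, 0.001]
contact_force: [0.2, -0.5, -1.7]
gripper_width: 0.632
grasp_force: 64.3
```

```bash
python3 - <<'E'
from h import *; from plant import manip
go(manip.state(),.6012,.0762,.0297,-1.447)
E
```

```text
tilt [ 0.001 -0.   ] h -1.447 turn -0.0 shift [-0.007  0.003  0.428]
```

{"api": "move_arm", "payload": {
  "plan": [
    [[-0.007, 0.003, 0.2, 0, 0, 0, 1], [0, 0, 0.15, 0, 0, 0, 1], [0, 0, 0.078, 0, 0, 0, 1], [0, 0, 0, 0, 0, 0, 1], [0, 0, 0, 0, 0, 0, 0.18], [0, 0, 0, 0, 0, 0, 0.18], [0, 0, 0, 0, 0, 0, 0.18], [0, 0, -0.2, 0, 0, 0, 0.18], [0, 0, -0.4, 0, 0, 0, 0.18], [0, 0, -0.4, 0, 0, 0, 0]]
  ]
}}

```text
time: 26.5
tool_pos: [0.6, 0.0762, 0.1495]
tool_rot: [-0.0, 0.998, 0.062, -0.0]
contact_force: [0.2, 0.1, 0.2]
gripper_width: 0.99
grasp_force: 0.0
```

```bash
python3 - <<'E'
from h import *; from plant import manip
f=dict(np.load("w3.npz"))
go(manip.state(),.418,.30,.25,.12)
E
```

```text
tilt [-0.001  0.   ] h -1.448 turn -10.45 shift [ 2.033 -1.283 -0.837]
```

{"api": "move_arm", "payload": {
  "plan": [
    [[0, 0, -0.2, 0, 0, -0.95, 0], [0, 0, -0.3, 0, 0, -0.95, 0], [0, 0, -0.2, 0, 0, -0.95, 0], [0, 0, -0.137, 0, 0, -0.95, 0], [0, 0, 0, 0, 0, -0.95, 0], [0, 0, 0, 0, 0, -0.95, 0], [0, 0, 0, 0, 0, -0.95, 0], [0, 0, 0, 0, 0, -0.95, 0], [0, 0, 0, 0, 0, -0.95, 0], [0, 0, 0, 0, 0, -0.95, 0]]
  ]
}}

```text
time: 27.75
tool_pos: [0.6004, 0.0762, 0.2491]
tool_rot: [0.0, 0.713, 0.701, 0.0]
contact_force: [0.2, 0.3, 0.3]
gripper_width: 1.002
grasp_force: 0.0
```

{"api": "move_arm", "payload": {
  "plan": [
    [[0, 0, 0, 0, 0, -0.95, 0], [0.2, -0.13, 0, 0, 0, 0, 0], [0.34, -0.21, 0, 0, 0, 0, 0], [0.36, -0.23, 0, 0, 0, 0, 0], [0.36, -0.23, 0, 0, 0, 0, 0], [0.34, -0.21, 0, 0, 0, 0, 0], [0.27, -0.17, 0, 0, 0, 0, 0], [0.163, -0.103, 0, 0, 0, 0, 0], [0, 0, 0, 0, 0, 0, 0], [0, 0, 0, 0, 0, 0, 0]]
  ]
}}

```text
time: 29.0
tool_pos: [0.4187, 0.2996, 0.2491]
tool_rot: [0.0, 0.664, 0.748, 0.0]
contact_force: [0.7, -0.5, -0.1]
gripper_width: 0.999
grasp_force: 0.0
```

```bash
python3 - <<'E'
from h import *; from plant import manip
f=manip.grab_frame("wrist"); np.savez("w4.npz",**f); cv2.imwrite("pics/w4.png",f["pixels"])
go(manip.state(),.418,.30,.25,.12)
E
```

```text
tilt [ 0. -0.] h 0.119 turn -0.01 shift [ 0.006 -0.007 -0.008]
```

View pics/w4.png

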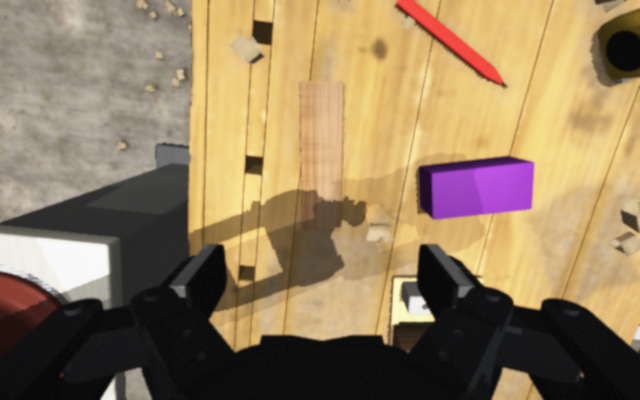

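The slat has corners at about (300,81) and (343,81), with its lower end in shadow near row 230. The purple block at (477,187) is a decoy. I'll check the far end by intensity profile and size.

```bash
python3 - <<'E'
from h import *; from plant import manip
f=dict(np.load("w4.npz")); L=cv2.cvtColor(f["pixels"],cv2.COLOR_BGR2LAB).astype(int)
print([(v,L[v,304:316].mean(0).round().tolist()) for v in range(212,246,3)])
for e in (228,232,236): print(e,*rect(plane(f,[(300,81),(343,81),(342,e),(301,e)],.012)))
E
```

```text
[(212, [102.0, 136.0, 149.0]), (215, [104.0, 136.0, 150.0]), (218, [99.0, 136.0, 149.0]), (221, [80.0, 135.0, 145.0]), (224, [78.0, 135.0, 145.0]), (227, [76.0, 134.0, 145.0]), (230, [80.0, 133.0, 143.0]), (233, [84.0, 131.0, 142.0]), (236, [83.0, 131.0, 142.0]), (239, [84.0, 131.0, 143.0]), (242, [84.0, 131.0, 143.0]), (245, [84.0, 131.0, 144.0])]
228 [0.41766626 0.30954593] -1.4514105435521705 [176.  52.]
232 [0.41799066 0.306849  ] -1.4514123578306632 [182.  52.]
236 [0.41831717 0.30413348] -1.451413872503533 [187.  53.]
```

```bash
python3 - <<'E'
from h import *; from plant import manip
go(manip.state(),.418,.3075,.003,.1194)
E
```

```text
tilt [ 0. -0.] h 0.119 turn -0.0 shift [6.800e-02 1.000e-03 2.051e+00]
```

{"api": "move_arm", "payload": {
  "plan": [
    [[0.068, 0, 0.25, 0, 0, 0, 0], [0, 0, 0.4, 0, 0, 0, 0], [0, 0, 0.4, 0, 0, 0, 0], [0, 0, 0.4, 0, 0, 0, 0], [0, 0, 0.3, 0, 0, 0, 0], [0, 0, 0.2, 0, 0, 0, 0], [0, 0, 0.07, 0, 0, 0, 0], [0, 0, 0.03, 0, 0, 0, 0], [0, 0, 0, 0, 0, 0, 0], [0, 0, 0, 0, 0, 0, 0]]
  ]
}}

```text
time: 30.3
tool_pos: [0.4183, 0.3085, 0.0043]
tool_rot: [0.0, 0.663, 0.748, 0.001]
contact_force: [-0.3, -1.1, 0.5]
gripper_width: 1.001
grasp_force: 0.0
```

{"api": "move_arm", "payload": {
  "plan": [
    [[0, 0, 0, 0, 0, 0, 1], [0, 0, 0, 0, 0, 0, 1], [0, 0, 0, 0, 0, 0, 1], [0, 0, 0, 0, 0, 0, 1], [0, 0, 0, 0, 0, 0, 1], [0, 0, 0, 0, 0, 0, 1], [0, 0, 0, 0, 0, 0, 1], [0, 0, -0.1, 0, 0, 0, 1], [0, 0, -0.2, 0, 0, 0, 1], [0, 0, 0, 0, 0, 0, 1]]
  ]
}}

```text
time: 31.55
tool_pos: [0.4187, 0.3088, 0.041]
tool_rot: [0.001, 0.663, 0.748, 0.002]
contact_force: [0.6, 0.2, -1.5]
gripper_width: 0.561
grasp_force: 61.9
```

```bash
python3 - <<'E'
from h import *; from plant import manip
go(manip.state(),.6345,-.193,.16,-1.447)
f=manip.grab_frame("scene"); c=f["pixels"][150:290,200:400]; cv2.imwrite("pics/s5.png",cv2.resize(c,None,fx=3.5,fy=3.5))
E
```

```text
tilt [0.004 0.002] h 0.12 turn 10.45 shift [ 1.268  4.371 -0.992]
```

View pics/s5.png

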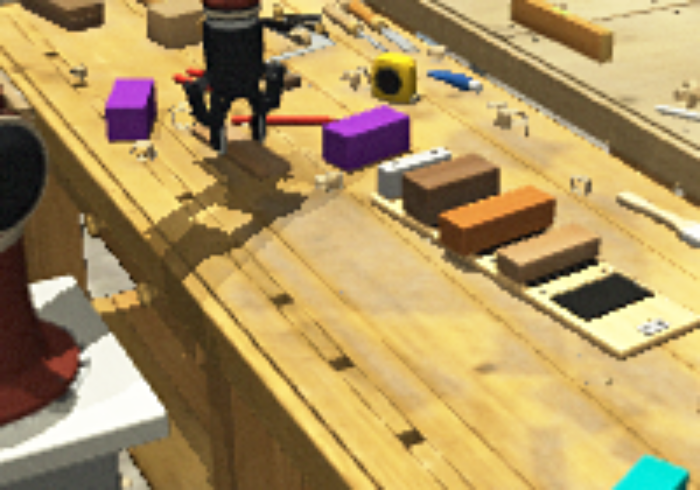

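The slat is held at crop (240,160). Dark, mid and pine stand in order from the stop, and rest_4 at crop (603,296) is free.

{"api": "move_arm", "payload": {
  "plan": [
    [[0, 0, -0.2, 0, 0, 0.95, 1], [0, 0, -0.3, 0, 0, 0.95, 1], [0, 0, -0.3, 0, 0, 0.95, 1], [0, 0, -0.2, 0, 0, 0.95, 1], [0, 0, 0, 0, 0, 0.95, 1], [0, 0, 0, 0, 0, 0.95, 1], [0, 0, 0, 0, 0, 0.95, 1], [0, 0, 0, 0, 0, 0.95, 1], [0, 0, 0, 0, 0, 0.95, 1], [0, 0, 0, 0, 0, 0.95, 1]]
  ]
}}

```text
time: 32.85
tool_pos: [0.4166, 0.3076, 0.1573]
tool_rot: [0.001, 0.991, 0.13, -0.001]
contact_force: [-0.5, 0.5, -0.6]
gripper_width: 0.558
grasp_force: 62.0
```

{"api": "move_arm", "payload": {
  "plan": [
    [[0, 0, 0, 0, 0, 0.95, 1], [0.08, 0.3, 0, 0, 0, 0, 1], [0.12, 0.42, 0, 0, 0, 0, 1], [0.12, 0.42, 0, 0, 0, 0, 1], [0.12, 0.42, 0, 0, 0, 0, 1], [0.12, 0.42, 0, 0, 0, 0, 1], [0.12, 0.42, 0, 0, 0, 0, 1], [0.12, 0.42, 0, 0, 0, 0, 1], [0.12, 0.42, 0, 0, 0, 0, 1], [0.12, 0.4, 0, 0, 0, 0, 1]]
  ]
}}

```text
time: 34.1
tool_pos: [0.5946, -0.1116, 0.1572]
tool_rot: [-0.001, 0.998, 0.061, -0.001]
contact_force: [0.5, 0.0, -0.8]
gripper_width: 0.557
grasp_force: 62.0
```

```bash
python3 - <<'E'
from h import *; from plant import manip
go(manip.state(),.6345,-.1916,.06,-1.447)
E
```

```text
tilt [-0.002  0.001] h -1.448 turn -0.01 shift [0.247 0.702 0.81 ]
```

{"api": "move_arm", "payload": {
  "plan": [
    [[0.1, 0.3, 0, 0, 0, 0, 1], [0.09, 0.25, 0, 0, 0, 0, 1], [0.057, 0.152, 0, 0, 0, 0, 1], [0, 0, 0, 0, 0, 0, 1], [0, 0, 0.2, 0, 0, 0, 1], [0, 0, 0.3, 0, 0, 0, 1], [0, 0, 0.2, 0, 0, 0, 1], [0, 0, 0.11, 0, 0, 0, 1], [0, 0, 0, 0, 0, 0, 1], [0, 0, 0, 0, 0, 0, 1]]
  ]
}}

```text
time: 35.35
tool_pos: [0.6356, -0.1901, 0.0634]
tool_rot: [0.0, 0.998, 0.062, 0.001]
contact_force: [0.2, 0.4, -0.2]
gripper_width: 0.559
grasp_force: 62.0
```

```bash
python3 - <<'E'
from h import *; from plant import manip
go(manip.state(),.6345,-.1916,.0205,-1.447)
E
```

```text
tilt [ 0.002 -0.001] h -1.447 turn -0.0 shift [-0.011  0.011  0.357]
```

Lower, open partly, lift clear, then view from above.

{"api": "move_arm", "payload": {
  "plan": [
    [[-0.011, 0.011, 0.2, 0, 0, 0, 1], [0, 0, 0.12, 0, 0, 0, 1], [0, 0, 0.037, 0, 0, 0, 1], [0, 0, 0, 0, 0, 0, 1], [0, 0, 0, 0, 0, 0, 0.25], [0, 0, 0, 0, 0, 0, 0.25], [0, 0, 0, 0, 0, 0, 0.25], [0, 0, -0.2, 0, 0, 0, 0.25], [0, 0, -0.4, 0, 0, 0, 0.25], [0, 0, -0.4, 0, 0, 0, 0]]
  ]
}}

```text
time: 36.6
tool_pos: [0.6332, -0.1913, 0.1398]
tool_rot: [-0.0, 0.998, 0.062, -0.0]
contact_force: [1.4, 0.1, 0.6]
gripper_width: 0.937
grasp_force: 0.0
```

{"api": "move_arm", "payload": {
  "plan": [
    [[0, 0, -0.3, 0, 0, 0, 0], [0, 0, -0.4, 0, 0, 0, 0], [-0.4, 0, -0.3, 0, 0, 0, 0], [-0.4, 0, 0, 0, 0, 0, 0], [-0.4, 0, 0, 0, 0, 0, 0], [-0.4, 0, 0, 0, 0, 0, 0], [-0.3, 0, 0, 0, 0, 0, 0], [-0.2, 0, 0, 0, 0, 0, 0], [0, 0, 0, 0, 0, 0, 0], [0, 0, 0, 0, 0, 0, 0]]
  ]
}}

```text
time: 37.85
tool_pos: [0.384, -0.2225, 0.2592]
tool_rot: [0.0, 0.998, 0.062, 0.0]
contact_force: [0.4, -0.1, -0.6]
gripper_width: 0.999
grasp_force: 0.0
```

```bash
python3 - <<'E'
from h import *; from plant import manip
s=manip.state(); print(s["tool_pos"])
f=manip.grab_frame("top"); np.savez("top6.npz",**f)
cv2.imwrite("pics/top6.png",cv2.resize(f["pixels"][130:230,270:480],None,fx=3.8,fy=3.8,interpolation=cv2.INTER_CUBIC))
E
```

```text
[ 0.38404853 -0.22249297  0.25919202]
```

View pics/top6.png

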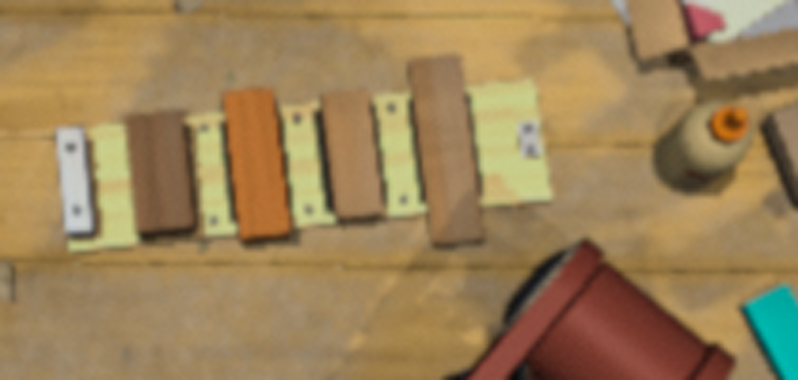

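All four pieces lie across the rests in order: dark (160,172), mid (257,164), pine (352,155), thin (446,150). The bottle hasn't moved. I'll check the offsets from the corner picks.

```bash
python3 - <<'E'
from h import *
f=dict(np.load("top6.npz"))
Rr=[(.6012,.0762),(.6123,-.0136),(.6237,-.1023),(.6345,-.1916)]
C=[("dark",.066,[(127,115),(187,110),(194,229),(139,234)]),("mid",.054,[(223,91),(272,87),(291,234),(242,240)]),("pine",.042,[(321,94),(369,89),(382,214),(335,221)]),("thin",.028,[(408,60),(460,55),(481,239),(434,244)])]
for (n,z,c),r in zip(C,Rr):
    ce,a,s=rect(plane(f,np.array(c)/3.8+[270,130],z)); print(n,((ce-r)*1000).round(1),"mm angle err",round(a-.124,3),s)
E
```

```text
dark [-7.1 -4.3] mm angle err -0.025 [112.  55.]
mid [-5.  -1.6] mm angle err 0.014 [142.  46.]
pine [-5.4 -1.4] mm angle err -0.012 [122.  45.]
thin [-6.2 -0.1] mm angle err -0.013 [178.  49.]
```

```bash
python3 -c "
from plant import manip
print(manip.job_done())"
```

```text
the job is handed in; nothing more can be done
None
```

I handed the job in with the dark, mid, pine and thin pieces on rests 1 to 4, counting from the end stop. My last camera check put each within about 8 mm of its rest's centre and 0.03 rad of its axis; the pieces are released, the glue bottle was not touched, and no verdict was returned.

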